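# Clamp the long sample cell in the bench fixture

### The arm

A 6-joint arm with a two-finger parallel gripper is mounted at the origin on the work surface. World frame = base frame: x ahead of the robot, y to its left, z up, the work surface at z = 0. Lengths are in mm, angles in rad, forces in N, time in s.
With the tool pointing down it reaches from about 275 to 750 mm from the base axis. Payload 10.2 kg.
Tool frame: the origin (TCP) lies midway between the tips of the shut fingers; the grasp point (between the pads) lies 19 mm behind it; z points along the fingers, y is the line along which they close (so a half turn about z gives the same grasp; the last joint's range is limited). The gripper opens to 85 mm and grips with 20 to 120 N. Pads are 22 mm wide; open, the fingers measure 114 mm over their backs; the gripper's body (76 mm by 85 mm) begins 54 mm behind the grasp point. The pads swing forward as they close: fully open they stand 13 mm farther back than shut.
Start: joints at [-1.46, 0.313, 1.498, -0, 1.331, -0.223], TCP at [171.996, -496.033, 231.294] pointing down, gripper open.
Joint ranges: [-2.94, 2.94], [-0.97, 2.17], [0.19, 2.56], [-1.23, 4.37], [0.02, 3.11], [-2.88, 2.88]. Speed limits (rad/s): [2.39, 2.39, 3.01, 3.14, 3.14, 3.14].

### API

Orientations are given as a unit quaternion [w, x, y, z].
In Python, from rig import sense, capture, finish_job, find_in, place_of gives the robot as it stands. The module is installed in compiled form; this text tells all that it offers.
- The arm moves only by the shell command python3 -m jog 'ROWS' [FORCE]. ROWS is JSON, a list of rows, each an object of numbers: "tx", "ty", "tz": the shift along the tool's x, y, z in mm; "ax", "ay", "az": the turn, a rotation vector about the tool's x, y, z in rad; "jaw": the closure, from -1 (fully open) to 1 (shut), so that 0 is half open. In form: [{"tx": .., "ty": .., "tz": .., "ax": .., "ay": .., "az": .., "jaw": ..}, ...]. A call has 1 to 5 rows; each row shifts and turns the commanded pose from where the row before left it, along the tool's axes as they then stand; what a row does not reach is not made up. A row lasts 1/8 s, in which the tool goes at most 62.5 mm and 10.7 degrees, less where a joint would pass 70% of its speed; a pose out of reach is approached as far as the arm can. A call with a gripper value outside its range is refused whole. The fingers move at their own pace and stop on an object; FORCE is the grip in N (left out, the last holds). Time passes only in rows, so rows that do not move let the fingers close. It gives the time, the measured TCP pose, the force, the opening and the grip force at its end, in the units of the state.
- sense(): the state, without advancing time (a new reading comes with each control period).
- capture(name): name is "scene" or "top"; returns a dict with "color" (420x560x3 uint8, red, green, blue), "depth" (420x560 float32, mm along the optical axis (not along the pixel's ray), 0 where there is no reading), "fx", "fy", "cx", "cy" (pixels), "camera_from_world" (4x4, takes a point from world to camera coordinates). Camera axes: x right, y up, looking along -z (the intrinsics and any distortion apply to the point x, -y, -z); pixel columns grow to the right and rows downward; lengths in mm; the calibration is good to about 2 mm. A picture is of the moment at which its call begins.
- finish_job(): hands the job in; it is judged then, once.
Trained networks look in the newest picture that a camera, given by its name, has taken for a name from the list of things; names that differ only in an ending like _2 or _b are one class to them, and where a whole thing is asked for, a point or a joint stands for the part that bears it (a point fixed in the world has none). Each returns a list of dicts, best first, with "conf" (0 to 1); they miss things now and then, are a little off and sometimes report something else, mostly with a low value. They report only what shows in the picture. A call takes as long as a camera call. They do not tell look-alikes from the thing itself.
- find_in(query, camera): "centre" ([column, row] in pixels, amid what is visible of it).
- place_of(query, camera): "centre" ([column, row] in pixels: a listed point, or the origin of a listed thing).
The state is a dict: "time_s": time; "joints": joint angles; "dq": joint speeds; "tau": joint torques, N m; "eef_pos": TCP position; "ee_rot": TCP orientation; "force": force on the tool from outside, world axes, zero at the start; "wrist_torque": the same for the moment, N m; "grip_width": opening from 0.0 (shut) to 1.0 (fully open); "grip_force": force on a finger pad.
Only numpy, scipy, OpenCV 4.12 (cv2) and the standard library are available. Lean on these libraries where they do the work, as an engineer would, in place of code of your own. Each camera call takes 0.05 s, during which the arm holds its last target. There are 200 camera calls.

### The job

Load the long aluminium sample cell into the bench fixture and clamp it: if you find the hold-down clamp shut, throw its ball lever over first so that the nest is open. Set the cell upright, flat in the nest and in line with it, let go, then throw the lever back so that the hold-down arm is fully down on the cell.

Things in the scene. Friction and masses are not known exactly. Their poses are not given: they have to be found in the camera images.
- long_cell: Part to load: plain aluminium block 70 x 36 x 50 mm (x, y, z), upright on the bench, about 0.25 kg, a dark round window on each long side. Origin: centre of underside; x along the 70 mm length, z up; either end may face the hinge. Two other cells of the same metal and height stand near and are not wanted: a short one (40 x 36 mm) and a round one (42 mm across).
- nest (a point): Centre of the nest floor, 12 mm above the bench, on a fixed dark steel plate 225 x 100 mm. Shallow pocket, inside 86 (x) x 50 (y) mm, rails 6 mm wide, 6 mm high. z up; +x points to the clamp's hinge, whose level axis runs along y 110 mm away in +x and 63 mm above this point, between two steel cheeks (44 mm over all in y, 36 in x, 78 high). The cell belongs centred here, length along x.
- clamp (a joint): Clamp hinge, rad. 0 shut: hold-down arm level over the nest, pad on a seated cell. 1.3 open at its stop: arm raised 75 degrees, nest clear from above. Arm (125 mm from hinge, 22 wide) and ball lever are one rigid piece. Over-centre: balances near 0.65; either side it falls on by itself to shut or open and stays. Found shut or open; rarely it still falls for the first second. 2 to 3 N at the ball throws it.
- clamp_ball (a point): Centre of the black ball, 36 mm across, on the clamp's lever (10 mm rod, smooth), 110 mm from the hinge axis. Shut: ball 62 mm from the hinge axis towards the nest, 166 mm above the bench. Open: 71 mm beyond the hinge, 159 mm above the bench. Top of swing: 185 mm. Push the ball away from the nest (nest +x) to open, towards the nest to shut.
Mind the look-alikes: they are no part of the job. Leave any pink or purple look-alike of the long_cell alone.

How it is judged:
By the outcome, as a careful person would: the job done as asked, in the order asked, and still so for the second after the job is handed in, with the robot touching nothing.
It also fails if it takes over 64 s, if anything falls off the work surface, if the arm or the gripper's body presses on something with over 40 N, if the wrist force passes 120 N, or if a joint passes its speed limit or range.

## Working session

There is one attempt and no reset: what is moved stays moved. The work goes in short steps, Python scripts to look and compute and a shell command to move; the robot and the scene stay as the last step left them, time stands still between calls to the robot, and variables do not carry over. Pictures are saved under pics/ and viewed, at most 10 in all, crops included, and the job is handed in when it is done.

```bash
mkdir -p pics; cat > h.py <<'E'
import numpy as np, cv2
from rig import sense, capture, find_in, place_of
def px2w(c,u,v,d=None,z=None):
    M=np.linalg.inv(c["camera_from_world"])
    r=np.array([(u-c["cx"])/c["fx"],-(v-c["cy"])/c["fy"],-1.0])
    R=M[:3,:3]@r; o=M[:3,3]
    s=d if d is not None else (z-o[2])/R[2]
    return o+s*R
def cloud(c):
    h,w=c["depth"].shape; v,u=np.mgrid[:h,:w]; d=c["depth"].astype(float)
    P=np.stack([(u-c["cx"])/c["fx"]*d,-(v-c["cy"])/c["fy"]*d,-d,np.ones_like(d)],-1)
    W=P@np.linalg.inv(c["camera_from_world"]).T
    W=W[...,:3]; W[d==0]=np.nan
    return W
E
python3 - <<'E'
from h import *
ims=[]
for n in ("scene","top"):
    c=capture(n); cv2.imwrite(f"pics/{n}0.png",c["color"][...,::-1]); W=cloud(c)
    for q in ("long_cell","nest","clamp_ball","clamp"):
        for nm,f in (("find",find_in),("place",place_of)):
            try:
                for r in f(q,n)[:4]:
                    u,v=r["centre"]; print(n,nm,q,round(r["conf"],2),np.round([u,v]),np.round(W[int(v),int(u)]))
            except Exception as e: print(n,nm,q,e)
s=sense(); print(s["time_s"],s["eef_pos"],s["ee_rot"])
E
```

```text
scene find long_cell 0.75 [296. 250.] [502. -92.  50.]
scene find long_cell 0.73 [237. 289.] [ 487. -218.   50.]
scene find long_cell 0.59 [199. 244.] [ 366. -195.   51.]
scene place long_cell 0.81 [294. 260.] [501. -98.  33.]
scene place long_cell 0.76 [233. 299.] [ 493. -235.   47.]
scene place long_cell 0.74 [200. 254.] [ 368. -197.   30.]
scene place nest 0.62 [401. 229.] [594. 128.  11.]
scene find clamp_ball 0.62 [392. 184.] [498. 270.  -1.]
scene place clamp_ball 0.64 [404. 152.] [560. 128. 174.]
scene find clamp 0.7 [394. 186.] [504. 268.   0.]
scene place clamp it knows: clamp_ball, long_cell, nest
top find long_cell 0.98 [349. 215.] [ 470. -214.   48.]
top find long_cell 0.81 [331. 274.] [ 354. -176.   49.]
top find long_cell 0.58 [285. 205.] [491. -85.  49.]
top place long_cell 0.94 [286. 205.] [491. -87.  50.]
top place long_cell 0.69 [344. 217.] [ 468. -202.   50.]
top place long_cell 0.63 [331. 273.] [ 354. -178.   49.]
top place long_cell 0.21 [156. 164.] [550. 136. 184.]
top find nest 0.92 [178. 170.] [557. 127.  77.]
top find nest 0.43 [163. 165.] [549. 127. 177.]
top place nest 0.9 [188. 154.] [598. 123.  13.]
top find clamp_ball 0.82 [164. 168.] [546. 126. 177.]
top place clamp_ball 0.97 [156. 165.] [550. 136. 184.]
top find clamp 0.8 [162. 166.] [547. 129. 177.]
top place clamp it knows: clamp_ball, long_cell, nest
0.8 [ 171.96935939 -496.01994233  231.29559356] [-1.11160250e-05  9.86107413e-01  1.66108908e-01 -9.11290739e-06]
```

```bash
python3 - <<'E'
import cv2,numpy as np
a=cv2.imread("pics/scene0.png")[110:330,160:460]; b=cv2.imread("pics/top0.png")[100:310,110:410]
cv2.imwrite("pics/m.png",np.vstack([cv2.resize(a,(409,300)),cv2.resize(b,(409,300),)])) 
cv2.imwrite("pics/sc.png",cv2.resize(a,(780,572),interpolation=3));cv2.imwrite("pics/tc.png",cv2.resize(b,(780,546),interpolation=3))
E
```

```text
(no output)
```

View pics/sc.png

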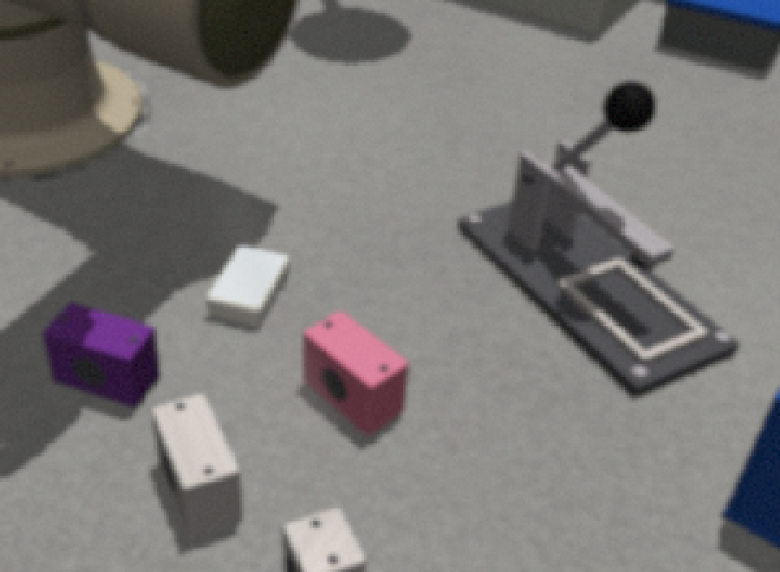

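View pics/tc.png

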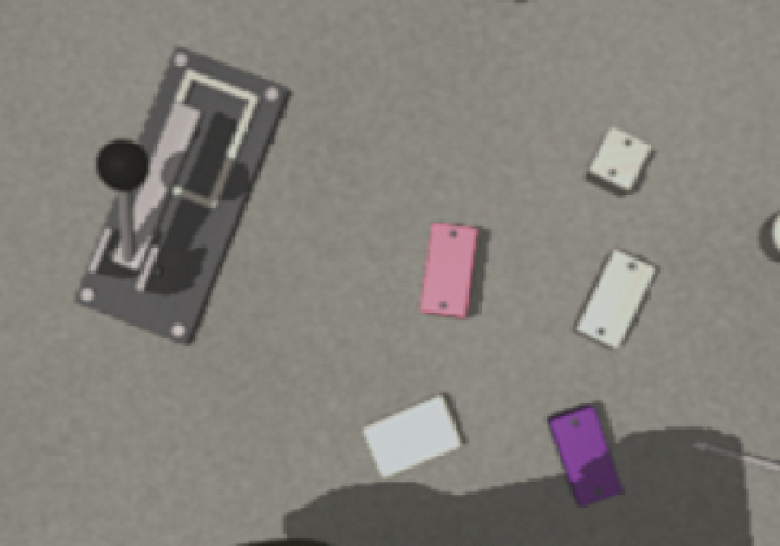

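The top picture shows three metal-sized long blocks: the bare aluminium one at (347,215), pink at (283,204) and purple at (335,275). A short aluminium cell is at (348,162). The bare one is the long_cell, and both crops confirm it. The clamp is shut, with its ball towards the nest, and the hinge is on the robot's side.

```bash
python3 - <<'E'
from h import *
c=capture("top"); W=cloud(c); C=c["color"].astype(int)
hsv=cv2.cvtColor(c["color"],cv2.COLOR_RGB2HSV)
def rect(m,name):
    P=W[m][:,:2].astype(np.float32); (x,y),(w,h),a=cv2.minAreaRect(P); b=cv2.boxPoints(((x,y),(w,h),a))
    e=b[1]-b[0]; f=b[2]-b[1]; L=e if np.hypot(*e)>np.hypot(*f) else f
    print(name,len(P),"c",np.round([x,y],1),"size",np.round([w,h],1),"long axis deg",np.round(np.degrees(np.arctan2(L[1],L[0])),1))
n,l=cv2.connectedComponents(((W[...,2]>43)&(W[...,2]<57)).astype(np.uint8))
for i in range(1,n):
    m=l==i
    if m.sum()>80: rect(m,"z50 med "+str(np.median(C[m],0))+str(np.round(np.median(W[m][:,2]))))
# plate
box=np.zeros(l.shape,bool); box[110:240,130:230]=1
m=(W[...,2]>7)&(W[...,2]<22)&box
m=cv2.morphologyEx(m.astype(np.uint8),cv2.MORPH_OPEN,np.ones((3,3)))>0
rect(m,"plate")
# bright rail
g=C.sum(2)
print("rail pts"); m2=m&(C.min(2)>130); rect(m2,"bright")
m3=box&(W[...,2]>165); P=W[m3]; print("ball",np.round(P.mean(0)),P[:,2].max())
M=np.linalg.inv(c["camera_from_world"]); print("cam",M[:3,3])
c2=capture("scene");W2=cloud(c2);C2=c2["color"].astype(int)
k=(W2[...,2]>145)&(W2[...,2]<190)&(C2.max(2)<70)&(W2[...,0]>450)
print("ball scene",k.sum(),np.round(np.nanmean(W2[k],0)))
s=sense(); print(s["time_s"])
E
```

```text
z50 med [10. 23. 45.]51.0 204 c [836.5 274.2] size [157.7   3.7] long axis deg 0.0
z50 med [85. 86. 80.]51.0 171 c [ 824.4 -355.5] size [78.4 31.4] long axis deg 56.6
z50 med [67. 62. 55.]50.0 123 c [790.3 383. ] size [25.8 59.4] long axis deg -34.2
z50 med [140. 143. 137.]50.0 81 c [ 772.  -324.6] size [72.9 20.6] long axis deg 61.2
z50 med [22. 33. 57.]50.0 316 c [731.4 138.4] size [  3.2 277.5] long axis deg -89.9
z50 med [91. 88. 79.]51.0 189 c [697.7 484.4] size [29.  55.2] long axis deg -13.0
z50 med [198. 198. 185.]50.0 358 c [ 579.9 -211.7] size [35.1 39.8] long axis deg -26.2
z50 med [176.5 175.  163. ]51.0 354 c [ 522.7 -348.6] size [40.4 40.3] long axis deg 0.5
z50 med [201. 138. 158.]50.0 621 c [492.6 -79.8] size [36.  69.9] long axis deg -7.5
z50 med [199. 203. 191.]50.0 634 c [ 471.  -208.8] size [36.2 69.7] long axis deg -25.2
z50 med [193. 197. 199.]50.0 3122 c [ 401.5 -552.7] size [ 90.2 146.8] long axis deg -89.8
z50 med [111.  63. 130.]50.0 643 c [ 350.2 -186.2] size [70.1 35.9] long axis deg 19.5
z50 med [8. 8. 7.]50.0 351 c [ 169.3 -547.1] size [ 69.6 176.2] long axis deg -31.2
plate 3538 c [554.7 138.9] size [101.3 225. ] long axis deg -20.7
rail pts
bright 278 c [554.8 140.6] size [ 90.8 213.8] long axis deg -20.7
ball [553. 136. 178.] 186.88142997877424
cam [ 430.25734016 -105.01244394  957.58857224]
ball scene 283 [556. 130. 172.]
0.9
```

```bash
cat >> h.py <<'E'
def delta(x,y,z,phi=None):
    from scipy.spatial.transform import Rotation as R
    s=sense(); q=np.array(s["ee_rot"]); r=R.from_quat(q[[1,2,3,0]]).as_matrix()
    d=r.T@(np.array([x,y,z])-s["eef_pos"]); h=np.degrees(np.arctan2(r[1,0],r[0,0]))
    print("t",round(s["time_s"],2),"pos",np.round(s["eef_pos"],1),"phi",round(h,2),"tilt",np.round(r[:,2],3),"F",np.round(s["force"],1),"w",round(s["grip_width"],2),"j6",round(s["joints"][5],2))
    print("d tool",np.round(d,1), "az",None if phi is None else np.round(np.radians((h-phi+90)%180-90),3))
E
python3 -m jog '[{"az":0.174,"jaw":1},{"az":0.174,"jaw":1},{"az":0.174,"jaw":1},{"az":0.173,"jaw":1}]' 60
python3 -c "from h import *; delta(594,124,231,-20.7)"
```

```text
t 0.9 pos [ 172.  -496.   231.3] phi 19.12 tilt [ 0. -0. -1.] F [-0.4 -0.3  0.3] w 1.0 j6 -0.22
d tool [ 6.019e+02 -4.476e+02  3.000e-01] az 0.695schema error: expected keys tx, ty, tz, ax, ay, az, jaw
```

```bash

python3 -m jog '[{"tx":0,"ty":0,"tz":0,"ax":0,"ay":0,"az":0.174,"jaw":1},{"tx":0,"ty":0,"tz":0,"ax":0,"ay":0,"az":0.174,"jaw":1},{"tx":0,"ty":0,"tz":0,"ax":0,"ay":0,"az":0.174,"jaw":1},{"tx":0,"ty":0,"tz":0,"ax":0,"ay":0,"az":0.173,"jaw":1}]' 60
python3 -c "from h import *; delta(594,124,231,-20.7)"
```

```text
time_s: 1.4
eef_pos: [172.0, -496.0, 231.3]
ee_rot: [-0.0, 0.983, -0.182, -0.0]
force: [-0.6, -0.7, 0.5]
grip_width: 0.142
grip_force: 0.0
t 1.4 pos [ 172.  -496.   231.3] phi -21.02 tilt [ 0.  0. -1.] F [-0.6 -0.7  0.5] w 0.14 j6 0.48
d tool [ 1.715e+02 -7.301e+02  3.000e-01] az -0.006
```

```bash

python3 -m jog '[{"tx":11,"ty":-48,"tz":0,"ax":0,"ay":0,"az":0,"jaw":1},{"tx":11,"ty":-48,"tz":0,"ax":0,"ay":0,"az":0,"jaw":1},{"tx":11,"ty":-48,"tz":0,"ax":0,"ay":0,"az":0,"jaw":1},{"tx":11,"ty":-48,"tz":0,"ax":0,"ay":0,"az":0,"jaw":1},{"tx":11,"ty":-48,"tz":0,"ax":0,"ay":0,"az":0,"jaw":1}]' >/dev/null
python3 -m jog '[{"tx":11,"ty":-48,"tz":0,"ax":0,"ay":0,"az":0,"jaw":1},{"tx":11,"ty":-48,"tz":0,"ax":0,"ay":0,"az":0,"jaw":1},{"tx":11,"ty":-48,"tz":0,"ax":0,"ay":0,"az":0,"jaw":1},{"tx":11,"ty":-48,"tz":0,"ax":0,"ay":0,"az":0,"jaw":1},{"tx":11,"ty":-48,"tz":0,"ax":0,"ay":0,"az":0,"jaw":1}]' >/dev/null
python3 -c "from h import *; delta(594,124,231,-20.7)"
```

```text
t 2.65 pos [445.3 -84.4 231.5] phi -20.7 tilt [ 0. -0. -1.] F [ 1.  -0.5 -0.3] w 0.0 j6 1.49
d tool [  65.5 -247.5    0.5] az 0.0
```

```bash

python3 -m jog '[{"tx":14,"ty":-48,"tz":0,"ax":0,"ay":0,"az":0,"jaw":1},{"tx":13,"ty":-48,"tz":0,"ax":0,"ay":0,"az":0,"jaw":1},{"tx":13,"ty":-48,"tz":0,"ax":0,"ay":0,"az":0,"jaw":1},{"tx":13,"ty":-48,"tz":0,"ax":0,"ay":0,"az":0,"jaw":1},{"tx":13,"ty":-48,"tz":0,"ax":0,"ay":0,"az":0,"jaw":1}]' >/dev/null
python3 -c "from h import *; delta(596,124,152,-20.7)"
```

```text
t 3.27 pos [591.9 116.8 231.3] phi -20.69 tilt [ 0. -0. -1.] F [ 0.6 -1.   1.4] w -0.0 j6 1.93
d tool [ 1.3 -8.2 79.3] az 0.0
```

```bash

python3 -m jog '[{"tx":0,"ty":-8,"tz":20,"ax":0,"ay":0,"az":0,"jaw":1},{"tx":1,"ty":0,"tz":30,"ax":0,"ay":0,"az":0,"jaw":1},{"tx":0,"ty":0,"tz":29,"ax":0,"ay":0,"az":0,"jaw":1},{"tx":-8,"ty":0,"tz":0,"ax":0,"ay":0,"az":0,"jaw":1},{"tx":-5,"ty":0,"tz":-1,"ax":0,"ay":0,"az":0,"jaw":1}]' 
python3 -m jog '[{"tx":-10,"ty":0,"tz":-4,"ax":0,"ay":0,"az":0,"jaw":1},{"tx":-10,"ty":0,"tz":-4,"ax":0,"ay":0,"az":0,"jaw":1},{"tx":-10,"ty":0,"tz":-3,"ax":0,"ay":0,"az":0,"jaw":1},{"tx":-10,"ty":0,"tz":-2,"ax":0,"ay":0,"az":0,"jaw":1}]'
python3 - <<'E'
from h import *
delta(596,124,152,-20.7)
c=capture("scene"); cv2.imwrite("pics/p1.png",cv2.resize(c["color"][90:290,300:500,::-1],(600,600),interpolation=3))
E
```

```text
time_s: 3.9
eef_pos: [582.6, 127.3, 154.6]
ee_rot: [-0.0, 0.984, -0.18, 0.001]
force: [0.2, -0.3, 1.1]
grip_width: 0.001
grip_force: 0.0
time_s: 4.4
eef_pos: [544.5, 141.5, 166.7]
ee_rot: [-0.0, 0.984, -0.18, 0.0]
force: [1.3, -0.5, 0.3]
grip_width: 0.002
grip_force: 0.6
t 4.4 pos [544.5 141.5 166.7] phi -20.69 tilt [ 0.  0. -1.] F [ 1.3 -0.5  0.3] w 0.0 j6 1.98
d tool [54.3 -1.8 14.7] az 0.0
```

View pics/p1.png

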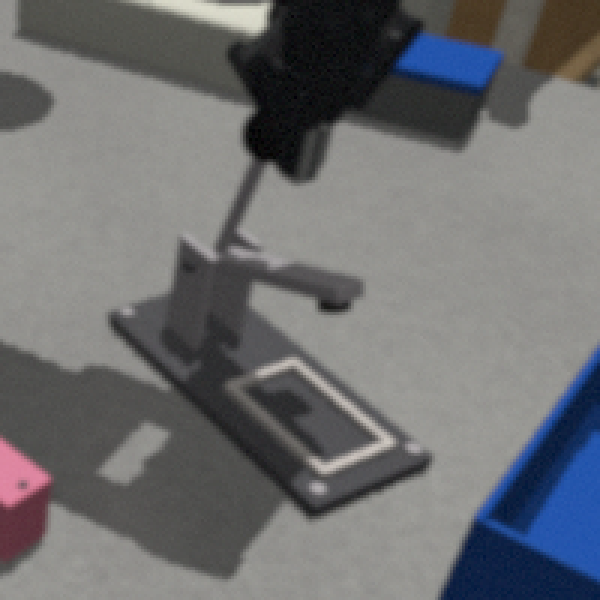

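The fingers, at (300,150), push the black ball at (265,135), and the arm is rising. I'll push on past balance and then lift clear.

```bash

python3 -m jog '[{"tx":-11,"ty":0,"tz":-2,"ax":0,"ay":0,"az":0,"jaw":1},{"tx":-11,"ty":0,"tz":-1,"ax":0,"ay":0,"az":0,"jaw":1},{"tx":-11,"ty":0,"tz":0,"ax":0,"ay":0,"az":0,"jaw":1},{"tx":-9,"ty":0,"tz":0,"ax":0,"ay":0,"az":0,"jaw":1}]'
python3 -m jog '[{"tx":0,"ty":0,"tz":-30,"ax":0,"ay":0,"az":0,"jaw":1},{"tx":0,"ty":0,"tz":-50,"ax":0,"ay":0,"az":0,"jaw":1},{"tx":0,"ty":10,"tz":-20,"ax":0,"ay":0,"az":0,"jaw":-1},{"tx":0,"ty":40,"tz":0,"ax":0,"ay":0,"az":0,"jaw":-1},{"tx":0,"ty":45,"tz":0,"ax":0,"ay":0,"az":0,"jaw":-1}]'
python3 - <<'E'
from h import *
delta(471,-208.8,180,-25.2)
c=capture("top"); W=cloud(c); C=c["color"].astype(int)
for r in place_of("clamp_ball","top")[:2]: print(r, W[int(r["centre"][1]),int(r["centre"][0])])
cv2.imwrite("pics/p2.png",cv2.resize(c["color"][100:260,110:310,::-1],(750,600),interpolation=3))
E
```

```text
time_s: 4.95
eef_pos: [505.1, 156.3, 169.2]
ee_rot: [0.0, 0.984, -0.18, -0.0]
force: [0.0, 0.6, 0.0]
grip_width: -0.006
grip_force: 0.0
time_s: 5.58
eef_pos: [471.6, 66.6, 269.2]
ee_rot: [0.0, 0.984, -0.179, -0.0]
force: [1.0, -0.2, 1.5]
grip_width: 0.637
grip_force: 0.0
t 5.58 pos [471.6  66.6 269.2] phi -20.62 tilt [-0. -0. -1.] F [ 1.  -0.2  1.5] w 0.64 j6 1.82
d tool [ 96.5 258.   89.2] az 0.08
{'centre': [129.6, 232.5], 'conf': 0.71} [431.11741425  48.71972807 540.18893614]
{'centre': [188.3, 150.8], 'conf': 0.57} [606.46503777 121.48082838  12.61396361]
```

View pics/p2.png

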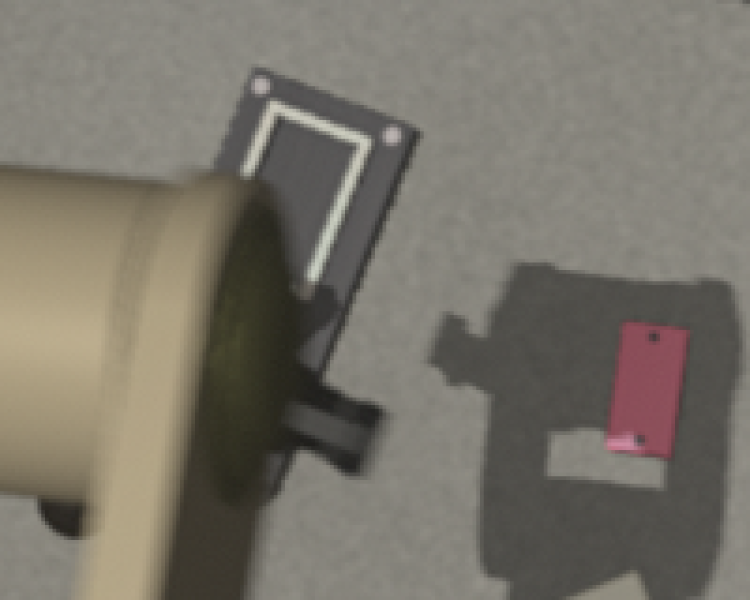

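The robot arm hides the clamp, but the ball shows on the far side at (70,515) and the nest is clear, so the clamp has opened. Next I'll move above the aluminium cell.

```bash

python3 -m jog '[{"tx":19,"ty":51,"tz":0,"ax":0,"ay":0,"az":0,"jaw":-1},{"tx":19,"ty":51,"tz":20,"ax":0,"ay":0,"az":0,"jaw":-1},{"tx":19,"ty":51,"tz":20,"ax":0,"ay":0,"az":0,"jaw":-1},{"tx":19,"ty":51,"tz":20,"ax":0,"ay":0,"az":0,"jaw":-1},{"tx":19,"ty":51,"tz":20,"ax":0,"ay":0,"az":0.08,"jaw":-1}]'
python3 - <<'E'
from h import *
c=capture("top"); W=cloud(c); C=c["color"].astype(int)
c2=capture("scene"); cv2.imwrite("pics/p3.png",np.hstack([cv2.resize(c["color"][100:260,110:260,::-1],(375,400),interpolation=3),cv2.resize(c2["color"][100:260,320:480,::-1],(400,400),interpolation=3)]))
for r in place_of("clamp_ball","top")[:2]+place_of("nest","top")[:2]: print(r, W[int(r["centre"][1]),int(r["centre"][0])])
for r in place_of("nest","scene")[:2]: print(r,px2w(c2,*r["centre"],z=12))
# rails: bright, z~18, near nest
n=np.array([598,123.]); u=np.array([-.9354,.3535]); v=np.array([-.3535,-.9354])
for cc in (c,c2):
    X=cloud(cc); K=cc["color"].astype(int)
    d=X[...,:2]-n; a=d@u; b=d@v
    m=(np.abs(a)<58)&(np.abs(b)<40)&(X[...,2]>5)&(X[...,2]<30)&(K.min(2)>110)
    P=X[m][:,:2].astype(np.float32); (x,y),wh,ang=cv2.minAreaRect(P); print("rails",m.sum(),np.round([x,y,*wh,ang],1), np.round([np.percentile(a[m],[1,99]),np.percentile(b[m],[1,99])],1))
m=(W[...,2]>130)&(np.abs(W[...,0]-430)<60)&(np.abs(W[...,1]-187)<60); print("ball",m.sum(),np.nanmean(W[m],0))
delta(471,-208.8,34,-25.2)
E
```

```text
time_s: 6.3
eef_pos: [471.1, -206.1, 188.6]
ee_rot: [-0.0, 0.976, -0.22, 0.0]
force: [-0.1, 0.6, -0.2]
grip_width: 1.002
grip_force: 0.0
{'centre': [132.0, 233.5], 'conf': 0.77} [430.17450425 177.67243134 175.64132679]
{'centre': [186.8, 151.5], 'conf': 0.85} [604.23189087 125.58088188  13.08596049]
{'centre': [401.4, 227.7], 'conf': 0.75} [594.48541125 128.45978909  12.        ]
rails 513 [602.1 121.6  79.3 106.4  68.8] [[-55.6  48.4]
 [-35.   37.3]]
rails 566 [598.  123.1  79.8 115.4  69.1] [[-55.4  57.1]
 [-39.8  37.4]]
ball 385 [432.57239781 181.55619528 166.36330308]
t 6.55 pos [ 471.3 -204.2  189.4] phi -25.24 tilt [-0.  0. -1.] F [ 1.5 -0.7 -0. ] w 1.0 j6 1.37
d tool [  1.7   4.3 155.3] az -0.001
```

View pics/p3.png

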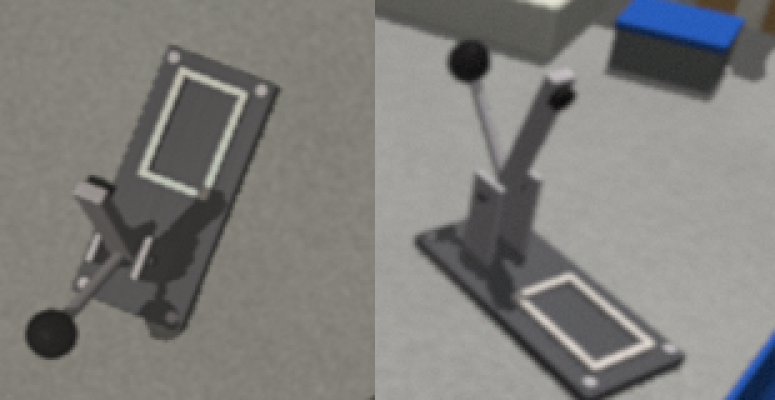

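Left (top view): the ball is at the lower left (50,335) and the nest is empty and clear. Right (scene view): the arm is raised, so the clamp is open. Now I'll grasp the cell and measure the rails better.

```bash

python3 -m jog '[{"tx":2,"ty":4,"tz":30,"ax":0,"ay":0,"az":0,"jaw":-1},{"tx":0,"ty":0,"tz":45,"ax":0,"ay":0,"az":0,"jaw":-1},{"tx":0,"ty":0,"tz":45,"ax":0,"ay":0,"az":0,"jaw":-1},{"tx":0,"ty":0,"tz":35,"ax":0,"ay":0,"az":0,"jaw":-1},{"tx":0,"ty":0,"tz":16,"ax":0,"ay":0,"az":0,"jaw":-1}]' 50
python3 -m jog '[{"tx":0,"ty":0,"tz":0,"ax":0,"ay":0,"az":0,"jaw":-1},{"tx":0,"ty":0,"tz":0,"ax":0,"ay":0,"az":0,"jaw":1},{"tx":0,"ty":0,"tz":0,"ax":0,"ay":0,"az":0,"jaw":1},{"tx":0,"ty":0,"tz":0,"ax":0,"ay":0,"az":0,"jaw":1},{"tx":0,"ty":0,"tz":0,"ax":0,"ay":0,"az":0,"jaw":1}]'
python3 - <<'E'
from h import *
delta(471,-208.8,18,-25.2)
for n in("top","scene"):
    c=capture(n); X=cloud(c); K=c["color"].astype(int)
    d=X[...,:2]-np.array([600,122.5]); r=np.hypot(d[...,0],d[...,1])
    for th in (90,105,120,135):
        m=((r<68)&(X[...,2]>5)&(X[...,2]<30)&(K.min(2)>th)).astype(np.uint8)
        k,l,st,ce=cv2.connectedComponentsWithStats(m)
        i=1+np.argmax(st[1:,4]); v,u=np.where(l==i)
        P=np.array([px2w(c,a,b,z=18)[:2] for a,b in zip(u,v)],np.float32)
        (x,y),wh,ang=cv2.minAreaRect(P); print(n,th,len(P),np.round([x,y,*wh,ang],1))
E
```

```text
time_s: 7.18
eef_pos: [471.3, -207.9, 17.4]
ee_rot: [-0.0, 0.976, -0.218, -0.001]
force: [0.7, -0.3, -0.0]
grip_width: 0.997
grip_force: 0.0
time_s: 7.8
eef_pos: [471.7, -209.8, 19.2]
ee_rot: [0.0, 0.976, -0.219, 0.001]
force: [-0.8, -1.0, 7.1]
grip_width: 0.413
grip_force: 51.0
t 7.8 pos [ 471.7 -209.8   19.2] phi -25.29 tilt [ 0.001 -0.001 -1.   ] F [-0.8 -1.   7.1] w 0.41 j6 1.37
d tool [-1.1 -0.6  1.2] az -0.001
top 90 726 [604.1 128.1  78.8 110.2  69.9]
top 105 564 [599.2 123.   64.8 101.   69.3]
top 120 483 [599.4 123.2  63.6  99.9  69.3]
top 135 425 [599.1 122.9  62.8  98.7  69.3]
scene 90 782 [601.6 126.5  76.1 116.9  69.3]
scene 105 567 [596.6 125.3  67.5 103.8  69. ]
scene 120 474 [596.7 125.   66.  101.7  69.1]
scene 135 397 [596.9 125.1  64.1 100.3  69.2]
```

```bash

python3 -m jog '[{"tx":0,"ty":0,"tz":-20,"ax":0,"ay":0,"az":0,"jaw":1},{"tx":0,"ty":0,"tz":-45,"ax":0,"ay":0,"az":0,"jaw":1},{"tx":0,"ty":0,"tz":-45,"ax":0,"ay":0,"az":0,"jaw":1},{"tx":0,"ty":0,"tz":0,"ax":0,"ay":0,"az":-0.08,"jaw":1},{"tx":0,"ty":0,"tz":0,"ax":0,"ay":0,"az":0,"jaw":1}]'
python3 -c "from h import *; delta(600,123,130,-20.8)"
```

```text
time_s: 8.52
eef_pos: [471.0, -209.2, 128.2]
ee_rot: [-0.0, 0.984, -0.18, -0.0]
force: [-0.6, 0.1, -3.4]
grip_width: 0.412
grip_force: 50.9
t 8.53 pos [ 471.  -209.2  128.2] phi -20.73 tilt [-0.  0. -1.] F [-0.6  0.1 -3.4] w 0.41 j6 1.29
d tool [   3.  -356.4   -1.7] az 0.001
```

```bash

python3 -m jog '[{"tx":0,"ty":-30,"tz":0,"ax":0,"ay":0,"az":0,"jaw":1},{"tx":1,"ty":-45,"tz":0,"ax":0,"ay":0,"az":0,"jaw":1},{"tx":1,"ty":-45,"tz":0,"ax":0,"ay":0,"az":0,"jaw":1},{"tx":1,"ty":-45,"tz":0,"ax":0,"ay":0,"az":0,"jaw":1},{"tx":0,"ty":-45,"tz":0,"ax":0,"ay":0,"az":0,"jaw":1}]' >/dev/null
python3 -m jog '[{"tx":0,"ty":-45,"tz":0,"ax":0,"ay":0,"az":0,"jaw":1},{"tx":0,"ty":-45,"tz":0,"ax":0,"ay":0,"az":0,"jaw":1},{"tx":0,"ty":-36,"tz":0,"ax":0,"ay":0,"az":0,"jaw":1},{"tx":0,"ty":-20,"tz":0,"ax":0,"ay":0,"az":0,"jaw":1},{"tx":0,"ty":0,"tz":0,"ax":0,"ay":0,"az":0,"jaw":1}]'
python3 - <<'E'
from h import *
delta(600,123,31,-20.8)
c=capture("scene"); cv2.imwrite("pics/p4.png",cv2.resize(c["color"][90:270,310:490,::-1],(600,600),interpolation=3))
E
```

```text
time_s: 9.78
eef_pos: [599.6, 123.0, 127.5]
ee_rot: [0.0, 0.984, -0.179, -0.001]
force: [0.9, -0.1, -2.5]
grip_width: 0.412
grip_force: 51.0
t 9.78 pos [599.6 123.  127.5] phi -20.67 tilt [-0.001 -0.    -1.   ] F [ 0.9 -0.1 -2.5] w 0.41 j6 1.94
d tool [ 0.5 -0.2 96.5] az 0.002
```

View pics/p4.png

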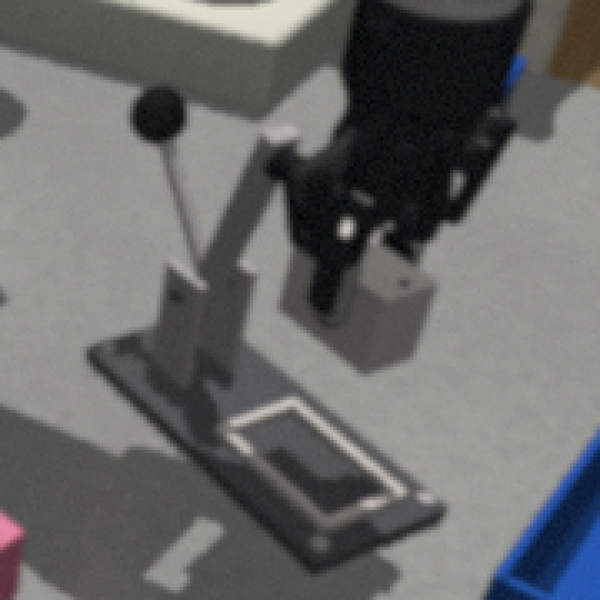

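The cell hangs level over the nest at (360,310), and the clamp arm's tip at (285,150) is close beside the gripper. I'll descend in stages and watch the force.

```bash

python3 -m jog '[{"tx":0,"ty":0,"tz":15,"ax":0,"ay":0,"az":0,"jaw":1},{"tx":0,"ty":0,"tz":20,"ax":0,"ay":0,"az":0,"jaw":1},{"tx":0,"ty":0,"tz":15,"ax":0,"ay":0,"az":0,"jaw":1},{"tx":0,"ty":0,"tz":0,"ax":0,"ay":0,"az":0,"jaw":1}]'
python3 -m jog '[{"tx":0,"ty":0,"tz":15,"ax":0,"ay":0,"az":0,"jaw":1},{"tx":0,"ty":0,"tz":10,"ax":0,"ay":0,"az":0,"jaw":1},{"tx":0,"ty":0,"tz":6,"ax":0,"ay":0,"az":0,"jaw":1},{"tx":0,"ty":0,"tz":0,"ax":0,"ay":0,"az":0,"jaw":1}]'
python3 - <<'E'
from h import *
delta(600,123,31,-20.8)
c=capture("scene"); cv2.imwrite("pics/p5.png",cv2.resize(c["color"][90:270,310:490,::-1],(600,600),interpolation=3))
E
```

```text
time_s: 10.32
eef_pos: [599.1, 122.0, 76.8]
ee_rot: [0.0, 0.984, -0.18, -0.001]
force: [-0.1, -0.2, -3.0]
grip_width: 0.413
grip_force: 50.9
time_s: 10.82
eef_pos: [599.7, 122.5, 46.9]
ee_rot: [0.0, 0.984, -0.18, -0.0]
force: [0.0, 0.0, -3.0]
grip_width: 0.413
grip_force: 51.0
t 10.82 pos [599.7 122.5  46.9] phi -20.69 tilt [-0.001  0.    -1.   ] F [ 0.  0. -3.] w 0.41 j6 1.94
d tool [ 0.1 -0.5 15.9] az 0.002
```

View pics/p5.png

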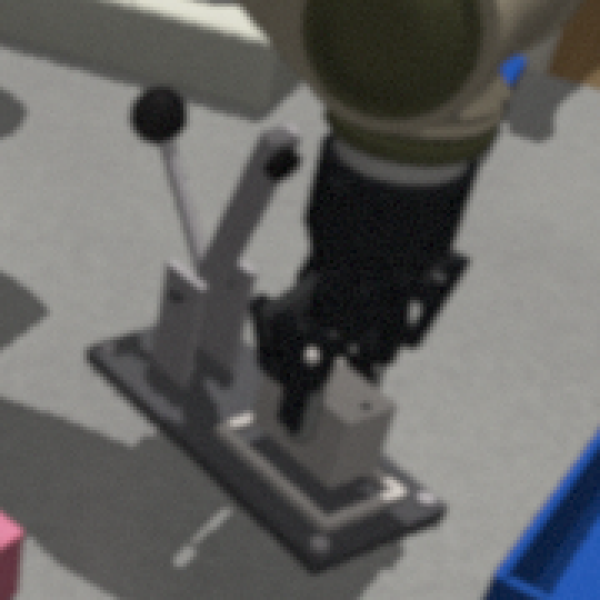

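The clamp arm tip at (280,150) has a clear gap to the gripper, and the cell at (350,430) is over the pocket with no contact force. I'll lower the last 16 mm, release and lift.

```bash

python3 -m jog '[{"tx":0,"ty":0,"tz":7,"ax":0,"ay":0,"az":0,"jaw":1},{"tx":0,"ty":0,"tz":5,"ax":0,"ay":0,"az":0,"jaw":1},{"tx":0,"ty":0,"tz":2,"ax":0,"ay":0,"az":0,"jaw":1},{"tx":0,"ty":0,"tz":2,"ax":0,"ay":0,"az":0,"jaw":1},{"tx":0,"ty":0,"tz":0,"ax":0,"ay":0,"az":0,"jaw":1}]'
python3 -c "from h import *; delta(600,123,31,-20.8)"
```

```text
time_s: 11.5
eef_pos: [600.0, 122.5, 31.4]
ee_rot: [-0.0, 0.984, -0.18, 0.0]
force: [0.3, 0.4, -3.0]
grip_width: 0.409
grip_force: 51.1
t 11.5 pos [600.  122.5  31.4] phi -20.7 tilt [ 0.  0. -1.] F [ 0.3  0.4 -3. ] w 0.41 j6 1.94
d tool [-0.1 -0.5  0.4] az 0.002
```

```bash

python3 -m jog '[{"tx":0,"ty":0,"tz":0.7,"ax":0,"ay":0,"az":0,"jaw":1},{"tx":0,"ty":0,"tz":0.5,"ax":0,"ay":0,"az":0,"jaw":1},{"tx":0,"ty":0,"tz":0,"ax":0,"ay":0,"az":0,"jaw":1}]'
```

```text
time_s: 11.88
eef_pos: [600.0, 122.5, 31.2]
ee_rot: [0.0, 0.984, -0.18, 0.0]
force: [-4.7, -0.1, 6.5]
grip_width: 0.413
grip_force: 52.3
```

Floor contact. Opening while rising slightly (the pads swing back), then lifting clear.

```bash

python3 -m jog '[{"tx":0,"ty":0,"tz":0,"ax":0,"ay":0,"az":0,"jaw":0},{"tx":0,"ty":0,"tz":0,"ax":0,"ay":0,"az":0,"jaw":-0.3},{"tx":0,"ty":0,"tz":0,"ax":0,"ay":0,"az":0,"jaw":-0.5},{"tx":0,"ty":0,"tz":0,"ax":0,"ay":0,"az":0,"jaw":-0.5}]'
python3 -m jog '[{"tx":0,"ty":0,"tz":-15,"ax":0,"ay":0,"az":0,"jaw":-0.5},{"tx":0,"ty":0,"tz":-40,"ax":0,"ay":0,"az":0,"jaw":-0.5},{"tx":0,"ty":0,"tz":-60,"ax":0,"ay":0,"az":0,"jaw":-0.5},{"tx":0,"ty":0,"tz":-60,"ax":0,"ay":0,"az":0,"jaw":1},{"tx":0,"ty":20,"tz":-40,"ax":0,"ay":0,"az":0,"jaw":1}]'
python3 -m jog '[{"tx":0,"ty":50,"tz":0,"ax":0,"ay":0,"az":0,"jaw":1},{"tx":0,"ty":50,"tz":0,"ax":0,"ay":0,"az":0,"jaw":1},{"tx":0,"ty":50,"tz":0,"ax":0,"ay":0,"az":0,"jaw":1},{"tx":0,"ty":0,"tz":0,"ax":0,"ay":0,"az":0,"jaw":1}]'
python3 - <<'E'
from h import *
delta(391,201,240,-20.7)
c=capture("top"); X=cloud(c); c2=capture("scene")
d=np.hypot(X[...,0]-598,X[...,1]-123); m=(d<55)&(X[...,2]>52)&(X[...,2]<75)
P=X[m][:,:2].astype(np.float32); print(m.sum(),cv2.minAreaRect(P),np.percentile(X[m][:,2],[5,50,95]))
cv2.imwrite("pics/p6.png",np.hstack([cv2.resize(c["color"][100:260,110:260,::-1],(375,400),interpolation=3),cv2.resize(c2["color"][100:260,320:480,::-1],(400,400),interpolation=3)]))
E
```

```text
time_s: 12.38
eef_pos: [599.9, 122.5, 30.0]
ee_rot: [-0.0, 0.984, -0.18, 0.0]
force: [0.2, 0.3, -0.2]
grip_width: 0.748
grip_force: 0.0
time_s: 13.0
eef_pos: [593.0, 104.4, 249.4]
ee_rot: [-0.0, 0.984, -0.179, 0.002]
force: [0.3, -0.9, -0.8]
grip_width: 0.327
grip_force: 0.0
time_s: 13.5
eef_pos: [539.1, -38.9, 246.4]
ee_rot: [0.0, 0.983, -0.182, 0.001]
force: [-0.1, 1.0, -0.4]
grip_width: -0.004
grip_force: 0.0
t 13.5 pos [539.1 -38.9 246.4] phi -20.92 tilt [ 0.001 -0.001 -1.   ] F [-0.1  1.  -0.4] w -0.0 j6 1.65
d tool [-224.  -171.2    6. ] az -0.004
17 ((572.0020141601562, 113.30853271484375), (1.8985395431518555, 26.35256576538086), 68.92085266113281) [53.13820298 55.53023226 59.62717992]
```

View pics/p6.png

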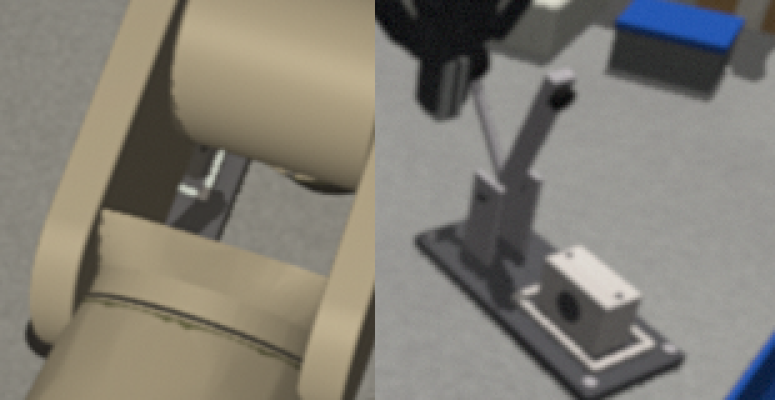

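The scene view shows the cell upright and inside the rails at (595,305), in line with them. I'll measure its top face from the scene cloud and move behind the ball.

```bash

python3 -m jog '[{"tx":-36,"ty":-28,"tz":0,"ax":0,"ay":0,"az":0,"jaw":1},{"tx":-36,"ty":-28,"tz":0,"ax":0,"ay":0,"az":0,"jaw":1},{"tx":-36,"ty":-28,"tz":0,"ax":0,"ay":0,"az":0,"jaw":1},{"tx":-36,"ty":-28,"tz":0,"ax":0,"ay":0,"az":0,"jaw":1},{"tx":-36,"ty":-28,"tz":0,"ax":0,"ay":0,"az":0,"jaw":1}]'
python3 -m jog '[{"tx":-36,"ty":-28,"tz":0,"ax":0,"ay":0,"az":0,"jaw":1},{"tx":-8,"ty":-3,"tz":0,"ax":0,"ay":0,"az":0,"jaw":1},{"tx":0,"ty":0,"tz":0,"ax":0,"ay":0,"az":0,"jaw":1}]'
python3 - <<'E'
from h import *
delta(391,201,150,-20.7)
for n in("top","scene"):
    c=capture(n); X=cloud(c)
    d=np.hypot(X[...,0]-598,X[...,1]-123); m=(d<55)&(X[...,2]>57)&(X[...,2]<70)
    if m.sum()>20: print(n,m.sum(),cv2.minAreaRect(X[m][:,:2].astype(np.float32)),np.percentile(X[m][:,2],[5,50,95]))
E
```

```text
time_s: 14.22
eef_pos: [419.9, 160.4, 245.6]
ee_rot: [-0.0, 0.984, -0.179, 0.0]
force: [-0.2, -0.4, -0.3]
grip_width: -0.003
grip_force: 0.0
time_s: 14.6
eef_pos: [390.6, 203.3, 245.4]
ee_rot: [-0.0, 0.984, -0.179, 0.0]
force: [0.1, -0.2, -0.2]
grip_width: 0.004
grip_force: 0.0
t 14.6 pos [390.6 203.3 245.4] phi -20.58 tilt [ 0.001  0.    -1.   ] F [ 0.1 -0.2 -0.2] w 0.0 j6 2.14
d tool [ 1.1  2.  95.4] az 0.002
top 633 ((598.3634033203125, 121.88111877441406), (37.41532516479492, 69.9095458984375), 68.54439544677734) [59.14272551 62.41346147 65.03746346]
scene 498 ((597.0824584960938, 122.729248046875), (37.18280029296875, 69.84217071533203), 69.4828109741211) [58.34967623 61.74086223 63.08193882]
```

The cell sits within about 1 mm of the nest centre, with its top at z = 62 and in line. Now I'll throw the lever back.

```bash

python3 -m jog '[{"tx":0,"ty":2,"tz":27,"ax":0,"ay":0,"az":0,"jaw":1},{"tx":0,"ty":0,"tz":40,"ax":0,"ay":0,"az":0,"jaw":1},{"tx":0,"ty":0,"tz":30,"ax":0,"ay":0,"az":0,"jaw":1},{"tx":6,"ty":0,"tz":0,"ax":0,"ay":0,"az":0,"jaw":1},{"tx":6,"ty":0,"tz":0,"ax":0,"ay":0,"az":0,"jaw":1}]'
python3 -m jog '[{"tx":10,"ty":0,"tz":-4,"ax":0,"ay":0,"az":0,"jaw":1},{"tx":10,"ty":0,"tz":-4,"ax":0,"ay":0,"az":0,"jaw":1},{"tx":10,"ty":0,"tz":-4,"ax":0,"ay":0,"az":0,"jaw":1},{"tx":10,"ty":0,"tz":-3,"ax":0,"ay":0,"az":0,"jaw":1},{"tx":10,"ty":0,"tz":-3,"ax":0,"ay":0,"az":0,"jaw":1}]'
python3 -m jog '[{"tx":10,"ty":0,"tz":-3,"ax":0,"ay":0,"az":0,"jaw":1},{"tx":10,"ty":0,"tz":-1,"ax":0,"ay":0,"az":0,"jaw":1},{"tx":10,"ty":0,"tz":0,"ax":0,"ay":0,"az":0,"jaw":1},{"tx":8,"ty":0,"tz":0,"ax":0,"ay":0,"az":0,"jaw":1},{"tx":0,"ty":0,"tz":0,"ax":0,"ay":0,"az":0,"jaw":1}]'
python3 - <<'E'
from h import *
delta(391,201,240,-20.7)
c=capture("scene"); cv2.imwrite("pics/p7.png",cv2.resize(c["color"][90:270,310:490,::-1],(500,500),interpolation=3))
E
```

```text
time_s: 15.32
eef_pos: [402.5, 196.2, 149.3]
ee_rot: [-0.0, 0.984, -0.18, 0.001]
force: [-2.7, 1.3, 0.4]
grip_width: 0.001
grip_force: 1.3
time_s: 15.95
eef_pos: [448.7, 178.5, 166.3]
ee_rot: [-0.0, 0.984, -0.18, 0.0]
force: [-0.6, 0.3, 0.8]
grip_width: -0.005
grip_force: 0.3
time_s: 16.58
eef_pos: [483.8, 165.2, 169.9]
ee_rot: [0.0, 0.984, -0.18, -0.0]
force: [-0.4, -0.3, -0.2]
grip_width: 0.0
grip_force: 0.0
t 16.57 pos [483.8 165.2 169.9] phi -20.72 tilt [-0. -0. -1.] F [-0.4 -0.3 -0.2] w 0.0 j6 2.03
d tool [-99.5  -0.6 -70.1] az -0.0
```

View pics/p7.png

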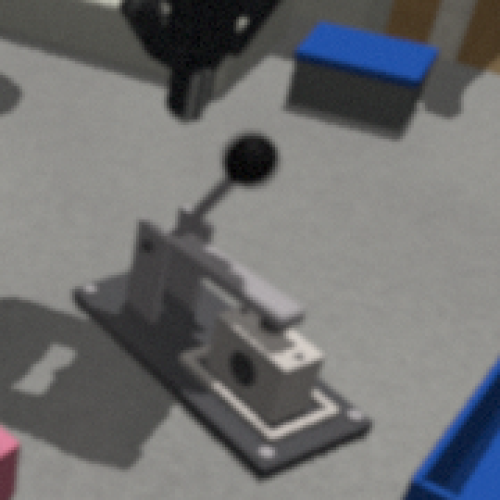

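The hold-down arm at (270,300) is down on the cell, with the ball over to the nest side at (250,158). I'll retreat upward, check the numbers and hand in.

```bash

python3 -m jog '[{"tx":-5,"ty":0,"tz":-30,"ax":0,"ay":0,"az":0,"jaw":1},{"tx":-40,"ty":0,"tz":-40,"ax":0,"ay":0,"az":0,"jaw":1},{"tx":-40,"ty":0,"tz":-20,"ax":0,"ay":0,"az":0,"jaw":1},{"tx":0,"ty":0,"tz":0,"ax":0,"ay":0,"az":0,"jaw":1},{"tx":0,"ty":0,"tz":0,"ax":0,"ay":0,"az":0,"jaw":1}]'
python3 - <<'E'
from h import *
from rig import finish_job
c=capture("scene");X=cloud(c);C=c["color"]
k=(X[...,2]>140)&(X[...,2]<192)&(C.max(2)<70)&(np.hypot(X[...,0]-553,X[...,1]-140)<45); ball=np.nanmean(X[k],0)
m=(np.hypot(X[...,0]-598,X[...,1]-123)<55)&(X[...,2]>57)&(X[...,2]<66)
print("ball",k.sum(),ball,"cell",m.sum(),cv2.minAreaRect(X[m][:,:2].astype(np.float32)))
if k.sum()>100 and abs(ball[0]-556)<6: print(finish_job())
E
```

```text
time_s: 17.25
eef_pos: [404.1, 195.3, 259.7]
ee_rot: [0.0, 0.984, -0.18, -0.0]
force: [-0.3, -0.4, 0.2]
grip_width: -0.0
grip_force: 0.0
ball 289 [555.79720971 130.67966232 171.80199947] cell 362 ((596.6734619140625, 122.07096862792969), (36.808021545410156, 70.0122299194336), 69.21961212158203)
the job is handed in; nothing more can be done
None
```

I opened the clamp, set the long aluminium cell flat in the nest and in line with it (1–2 mm off centre), then threw the lever back so the hold-down arm is down on the cell; the job was handed in at about 17 s with the robot clear.

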